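Light the open cylinder of the V-twin with the inspection torch

TASK

The cylinder head is off one side of the demonstration engine and the bore is to be looked over: draw the lit inspection torch out of its slot in the black foam tray, turn it and hold it up in line with the open cylinder so that it shines straight down the bore, the lens centred and about 5 cm clear of the cylinder mouth. Do not touch the engine, and leave all the other parts where they lie. Finish while still holding the torch steady there, so that someone else can look.

Things in the scene. Friction and masses are not known exactly. Their poses are not given: they have to be found in the camera images.
- torch_mid (a point): Middle of the lit torch, on its axis, at its centre of mass. Silver, round, 130 mm long, about 130 g; x points along it, out of the lens (it may be rolled about x). Barrel 26 mm thick with black grip rings at its middle; 35 mm ahead of this point begins the 32 mm thick head, 30 mm long. It lies level in the tray's slot, axis 36 mm above the table, free to lift straight up.
- torch_lens (a point): Centre of the torch's lens face, on the axis, 65 mm ahead of the middle (+x of the torch).
- torch_tail (a point): Centre of the torch's tail face (red ring, black switch), on the axis, 65 mm behind the middle.
- tray: Black foam tray, 240 (x) by 280 (y) by 45 mm high, fixed; origin at the centre of its underside, z up. The torch slot, 25 mm deep, runs along x through the centre, lens towards -x. Across the torch's middle is a finger cut-out 60 mm long (x), 110 mm wide (y), floor 10 mm above the table, also under the torch. Side pockets: piston and gear at +y, connecting rod at -y.
- cylinder: Open cylinder of the engine, a finned aluminium barrel, leaning 45 degrees. Origin at the centre of the bore's mouth, 151 mm above the table; z points out along the bore axis, x and y lie across the mouth, y level. Bore 38 mm wide, 44 mm deep to the brass piston; barrel 54 mm, fins 68 mm wide; four studs stand 12 mm out of the mouth, 30 mm from the axis.
- engine: V-twin demonstration engine on a steel plate, 170 (x) by 140 (y) mm, fixed. Origin at the centre of the plate's underside, z up; crankshaft along y, 80 mm up, teal flywheel (112 mm) at its +y end. The open cylinder leans 45 degrees to +x; the finished one, with teal cover, leans 45 degrees to -x, up to 200 mm high and 125 mm from the origin.
- head: Cylinder head that was taken off, 62 by 62 by 32 mm, aluminium with teal cover, loose on the table on the open cylinder's side of the engine; origin at the centre of its underside. Leave it.
- piston: Spare aluminium piston, 37 mm diameter, 36 mm high, upright in a tray pocket, top 61 mm above the table; origin at the centre of its underside. Leave it.
- gear: Teal timing gear, 58 mm diameter with steel hub, top 47 mm above the table, in a tray pocket; origin at the centre of its underside. Leave it.
- conrod: Brass connecting rod, 120 mm long, in a tray pocket; origin underneath its middle. Leave it.
- screwdriver: Screwdriver loose on the table; origin underneath it. Leave it.
- screw_cup: Blue plastic cup, 72 mm diameter, 50 mm high, loose on the table; origin at the centre of its underside. Leave it.
- phone: Black phone, 148 by 72 by 8 mm, loose on the table; origin at the centre of its underside. Leave it.
Not all that is in view belongs to the job. What is shaped like the part that bears torch_mid but blue or pink is not meant.

How it is judged:
On the way:
1. the torch is drawn clear of its foam slot, held by the fingers alone (height (world z) of each of torch_lens, torch_tail above 0.075 m and contact force between torch and the fingers above 1 N and contact force between torch and tray below 0.05 N), for 0.2 s.
At the end, for the whole second after the job is handed in: The torch is held still by the fingers alone, its middle over 180 mm above the table, lens towards the open cylinder: axis within 10 degrees of the bore axis, lens within 15 mm of that axis (in the mouth's x and y) and 30 to 75 mm out from the mouth (contact force between torch and the fingers above 1 N and contact force between torch and tray below 0.05 N and contact force between torch and engine below 0.05 N and contact force between torch and head below 0.05 N and height (world z) of torch_mid above 0.18 m and angle between the x axis of torch_mid and the z axis of cylinder, either way round below 0.17 rad and x of torch_lens in the frame of cylinder between -0.015 and 0.015 m and y of torch_lens in the frame of cylinder between -0.015 and 0.015 m and z of torch_lens in the frame of cylinder between 0.03 and 0.075 m and z of torch_tail in the frame of cylinder above 0.14 m and linear speed of torch below 0.03 m/s and angular speed of torch below 0.2 rad/s); the arm keeps its last pose, push and grip.
It fails at once if the engine is touched by the torch or the robot (contact force between any of torch, the fingers, the arm and engine above 0.5 N).
It fails at once if another part is moved more than 20 mm (distance of any of head, piston, gear, conrod, screwdriver, screw_cup, phone from where it was at the start of the episode above 0.02 m).
It also fails if it takes over 42 s, if anything falls off the work surface, if the arm or the gripper's body presses on something with over 40 N, if the wrist force passes 120 N, or if a joint passes its speed limit or range.

ROBOT

A 6-joint arm with a two-finger parallel gripper is mounted at the origin on the work surface. World frame = base frame: x ahead of the robot, y to its left, z up, the work surface at z = 0. Lengths are in m, angles in rad, forces in N, time in s.
With the tool pointing down it reaches from about 0.25 to 0.775 m from the base axis. Payload 8.9 kg.
Tool frame: the origin (TCP) lies at the very end of the fingers, on their centre line; the grasp point (between the pads) lies 19 mm behind it; z points along the fingers, y is the line along which they close (so a half turn about z gives the same grasp; the last joint's range is limited). The gripper opens to 85 mm and grips with 20 to 120 N. Pads are 22 mm wide; open, the fingers measure 114 mm over their backs; the gripper's body (76 mm by 85 mm) begins 54 mm behind the grasp point. The pads swing forward as they close: fully open they stand 13 mm farther back than shut.
Start: joints at [-1.258, 0.291, -0.153, 1.127, 0, 1.431], TCP at [0.229, -0.472, 0.231] pointing down, gripper open.
Joint ranges: [-2.52, 2.52], [-0.91, 1.74], [-1.3, 1.37], [-1.96, 2.02], [-1.52, 1.47], [-3.14, 3.14]. Speed limits (rad/s): [2.22, 2.22, 2.79, 3.14, 3.14, 3.14].

INTERFACE

Orientations are given as a unit quaternion [x, y, z, w].
In Python, from station import r, camera, search_frame, place_of gives the robot as it stands. The module is installed in compiled form; this text tells all that it offers.
- The arm moves only by the shell command python3 -m crank 'ROWS' [FORCE]. ROWS is JSON, a list of rows, each a list of 7 numbers: the gripper command: -1 is fully open, 1 is shut, values between are in proportion, then the shift along the tool's x, y, z in m, then the turn, a rotation vector about the tool's x, y, z in degrees. In form: [[gripper, tx, ty, tz, wx, wy, wz], ...]. A call has 1 to 8 rows; each row shifts and turns the commanded pose from where the row before left it, along the tool's axes as they then stand; what a row does not reach is not made up. A row lasts 1/12 s, in which the tool goes at most 41.7 mm and 7.16 degrees, less where a joint would pass 70% of its speed; a pose out of reach is approached as far as the arm can. A call is refused whole if a number of a shift passes 0.0417 or a number of a turn 7.16, either way. A call with a gripper value outside its range is refused whole. The fingers move at their own pace and stop on an object; FORCE is the grip in N (left out, the last holds). Time passes only in rows, so rows that do not move let the fingers close. It gives the time, the measured TCP pose, the force, the opening and the grip force at its end, in the units of the state.
- r.sense(): the state, without advancing time (a new reading comes with each control period).
- camera(name): name is "scene" or "side" or "wrist"; returns a dict with "img" (480x640x3 uint8, blue, green, red), "range_z" (480x640 float32, m along the optical axis (not along the pixel's ray), 0 where there is no reading), "mtx" (3x3 intrinsics, pixels), "k1" (the pictures are not rectified: a ray, as slopes to the right and down, at radius r is drawn at 1 + k1 r^2 times it, then the intrinsics apply), "position" and "rotation" of the camera in the world. Camera axes: x right, y down, z forward; pixel columns grow to the right and rows downward; lengths in m; the calibration is good to about 2 mm. A picture is of the moment at which its call begins.
- r.sign_off(): hands the job in; it is judged then, once.
Trained networks look in a picture, given as the dict that the camera call returned (one of the last four; its "shot" number tells which), for a name from the list of things; names that differ only in an ending like _2 or _b are one class to them, and where a whole thing is asked for, a point or a joint stands for the part that bears it (a point fixed in the world has none). Each returns a list of dicts, best first, with "conf" (0 to 1); they miss things now and then, are a little off and sometimes report something else, mostly with a low value. They report only what shows in the picture. A call takes as long as a camera call. They do not tell look-alikes from the thing itself.
- search_frame(picture, thing): "box" ([centre column, centre row, width, height] as shares, 0 to 1, of the picture: columns of its width, rows of its height, round what is visible of it).
- place_of(picture, thing): "xy" ([column, row] as shares, 0 to 1, of the picture: columns of its width, rows of its height: a listed point, or the origin of a listed thing).
The state is a dict: "time": time; "qpos": joint angles; "dq": joint speeds; "joint_efforts": joint torques, N m; "ee_pos": TCP position; "ee_rot": TCP orientation; "contact_force": force on the tool from outside, world axes, zero at the start; "torque": the same for the moment, N m; "grip_width": opening from 0.0 (shut) to 1.0 (fully open); "grip_force": force on a finger pad.
Only numpy, scipy, OpenCV 4.12 (cv2) and the standard library are available. Lean on these libraries where they do the work, as an engineer would, in place of code of your own. Each camera call takes 0.05 s, during which the arm holds its last target. There are 200 camera calls.

## Working session

There is one attempt and no reset: what is moved stays moved. The work goes in short steps, Python scripts to look and compute and a shell command to move; the robot and the scene stay as the last step left them, time stands still between calls to the robot, and variables do not carry over. Pictures are saved under pics/ and viewed, at most 10 in all, crops included, and the job is handed in when it is done.

```bash
mkdir -p pics
cat > h.py <<'E'
import numpy as np, cv2
from station import r, camera, search_frame, place_of
from scipy.spatial.transform import Rotation as R
def rot(c):
    q=np.array(c["rotation"]); return q if q.shape==(3,3) else R.from_quat(q).as_matrix()
def ray(c,u,v):
    m=c["mtx"]; d=np.array([m[0][0],m[1][1]])
    x=(u-m[0][2])/m[0][0]; y=(v-m[1][2])/m[1][1]; a,b=x,y
    for _ in range(20):
        k=1+c["k1"]*(a*a+b*b); a,b=x/k,y/k
    return np.array([a,b,1.0])
def at_z(c,u,v,z):
    d=rot(c)@ray(c,u,v); p=np.array(c["position"]); return p+d*(z-p[2])/d[2]
def depth(c,u,v):
    z=c["range_z"][int(v)-1:int(v)+2,int(u)-1:int(u)+2]; z=np.median(z)
    return np.array(c["position"])+rot(c)@ray(c,u,v)*z
E
cat > look.py <<'E'
from h import *
np.set_printoptions(precision=4,suppress=True)
print(r.sense())
for n in ["scene","side"]:
    c=camera(n); cv2.imwrite(f"pics/{n}0.png",c["img"]); print(n,c["position"],c["rotation"],c["k1"])
    for t in ["torch_mid","torch_lens","torch_tail","tray","cylinder","engine","head","piston"]:
        for o in place_of(c,t)[:3]:
            u,v=o["xy"][0]*640,o["xy"][1]*480
            zz={"torch_mid":.036,"torch_lens":.036,"torch_tail":.036,"cylinder":.151}.get(t,0)
            print(t,round(o["conf"],2),int(u),int(v),"z-plane",at_z(c,u,v,zz)[:2],"depth",depth(c,u,v))
E
python3 look.py
```

```text
{'time': 0.0, 'qpos': array([-1.2583,  0.2913, -0.1541,  1.1267,  0.    ,  1.4315]), 'dq': array([-0.0014,  0.0011,  0.    ,  0.0009,  0.0004, -0.0003]), 'joint_efforts': array([  0.0003, -53.7141,  33.1374,   0.0161,  -0.0003,   0.    ]), 'ee_pos': array([ 0.2291, -0.4719,  0.2307]), 'ee_rot': array([ 0.9746,  0.224 , -0.    , -0.0007]), 'contact_force': array([-0.705 ,  0.2268,  0.1484]), 'torque': array([0.0117, 0.0134, 0.0625]), 'grip_force': 0.0, 'grip_width': 1.000624969114203}
scene [1.1023 0.412  0.9656] [ 0.436   0.8202 -0.3319 -0.1643] -0.08347731529104169
torch_mid 0.91 426 310 z-plane [0.4525 0.2235] depth [0.4613 0.2261 0.0486]
torch_mid 0.9 324 277 z-plane [ 0.5019 -0.0326] depth [ 0.4945 -0.038   0.0247]
torch_mid 0.85 500 261 z-plane [0.2112 0.3141] depth [0.2009 0.313  0.0253]
torch_lens 0.82 433 287 z-plane [0.3813 0.2061] depth [0.3932 0.2095 0.0514]
torch_lens 0.71 476 264 z-plane [0.2556 0.2667] depth [0.224  0.2613 0.0013]
torch_lens 0.64 305 213 z-plane [ 0.3439 -0.2086] depth [ 0.333  -0.2176  0.0226]
torch_tail 0.89 526 264 z-plane [0.1824 0.3752] depth [0.16
[... 1160 characters left out ...]
5 0.3778 0.0131]
torch_tail 0.77 334 247 z-plane [ 0.4414 -0.0689] depth [ 0.4581 -0.0981  0.0108]
torch_tail 0.75 226 315 z-plane [0.5124 0.242 ] depth [0.5059 0.2481 0.0446]
tray 0.74 254 322 z-plane [0.4762 0.2014] depth [0.446  0.2339 0.0444]
tray 0.71 256 337 z-plane [0.4491 0.2302] depth [0.4437 0.2361 0.0084]
cylinder 0.61 337 163 z-plane [ 0.5406 -0.2486] depth [ 0.5318 -0.2332  0.1601]
engine 0.83 355 220 z-plane [ 0.4762 -0.2407] depth [ 0.4724 -0.2332  0.0056]
head 0.53 320 201 z-plane [ 0.6101 -0.2786] depth [ 0.5973 -0.258   0.0148]
head 0.28 335 163 z-plane [ 0.6923 -0.5042] depth [ 0.5344 -0.2295  0.1619]
piston 0.88 229 363 z-plane [0.4502 0.3108] depth [0.4211 0.337  0.0451]
```

View pics/scene0.png

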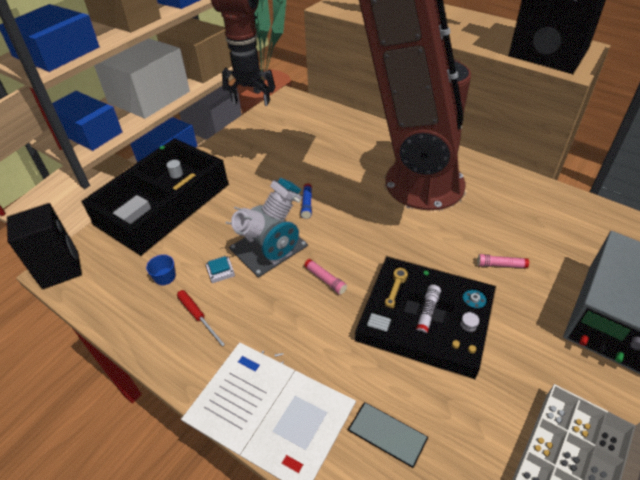

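View pics/side0.png

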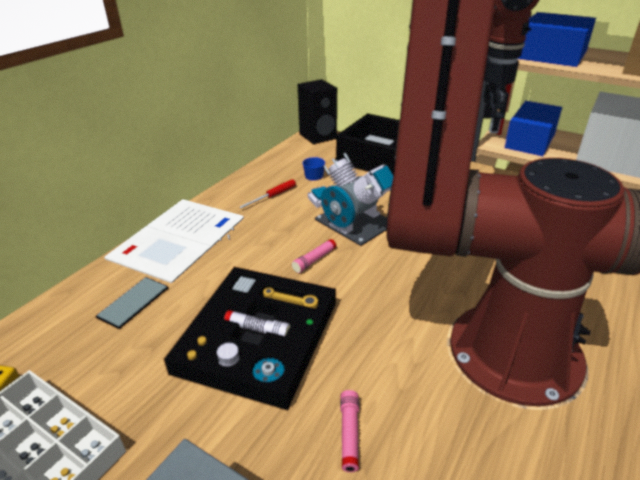

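The silver torch with black grip rings and a red tail is at (428,308) in the scene picture, in the tray. The look-alikes are pink at (325,277), pink at (503,261) and blue at (307,200), so I choose the silver one. Next I'll take a close crop and fit rectangles for the tray and engine yaw.

```bash
cat > fit.py <<'E'
from h import *
np.set_printoptions(precision=4,suppress=True)
P=[]
for n in ["scene","side"]:
    c=camera(n)
    if n=="scene": cv2.imwrite("pics/crops.png",np.hstack([cv2.resize(c["img"][255:385,350:500],(400,347)),cv2.resize(c["img"][165:295,195:345],(400,347))]))
    v,u=np.mgrid[0:480,0:640]; m=c["mtx"]
    pts=np.stack([u.ravel(),v.ravel()],-1).astype(np.float64)[:,None]
    K=np.array(m,float)
    n_=cv2.undistortPoints(pts,K,np.array([c["k1"],0,0,0.]))[:,0]
    z=c["range_z"].ravel()
    W=(np.c_[n_,np.ones(len(n_))]*z[:,None])@rot(c).T+np.array(c["position"])
    W[z==0]=9
    b=c["img"].reshape(-1,3).astype(int)
    d=np.hypot(W[:,0]-.447,W[:,1]-.227)
    s=(d<.2)&(abs(W[:,2]-.045)<.008)&(b.max(1)<70)
    print(n,"tray",s.sum(),np.median(W[s,2]),cv2.minAreaRect(W[s,:2].astype(np.float32)*1000))
    e=np.hypot(W[:,0]-.475,W[:,1]+.237); 
    s=(e<.12)&(W[:,2]<.015)&(W[:,2]>-.01)&(b.max(1)<110)&(b.max(1)-b.min(1)<25)
    print(n,"plate",s.sum(),cv2.minAreaRect(W[s,:2].astype(np.float32)*1000))
    # cylinder: points between 20 and... fins: print for fit
    P.append(W[(e<.2)&(W[:,2]>.02)&(W[:,2]<.25)])
np.save("eng.npy",np.vstack(P)); print([len(p) for p in P])
E
python3 fit.py
```

```text
scene tray 7313 0.04559545648962937 ((449.44525146484375, 223.02743530273438), (244.55113220214844, 279.3872375488281), 13.065596580505371)
scene plate 1028 ((468.58953857421875, -245.77621459960938), (161.82215881347656, 185.50418090820312), 75.60005187988281)
side tray 9272 0.04333013131779395 ((446.73052978515625, 228.3303985595703), (240.27398681640625, 280.3312072753906), 12.822737693786621)
side plate 1008 ((471.0296936035156, -243.8416748046875), (162.953857421875, 167.9600067138672), 76.0852279663086)
[3893, 3365]
```

View pics/crops.png

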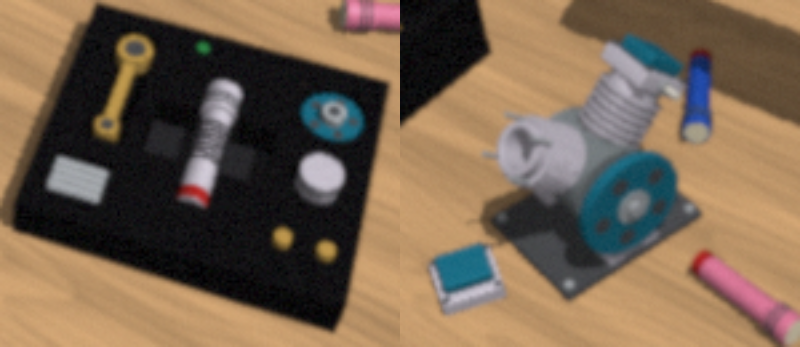

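The crop confirms it: silver torch with black rings, red tail at (195,195) and lens at (225,90), in the tray. The tray is at about (0.448, 0.226) with yaw 13°, and engine yaw is about -14°. I'll raise the tool and start turning it so that tool x points to the lens (yaw 193°).

```bash
python3 -m crank '[[-1,0,0,-0.03,0,0,0],[-1,0,0,-0.03,0,0,0],[-1,0,0,-0.03,0,0,0],[-1,0,0,-0.03,0,0,0],[-1,0,0,0,0,0,-7],[-1,0,0,0,0,0,-7],[-1,0,0,0,0,0,-7],[-1,0,0,0,0,0,-7]]' 40
python3 -c "
from h import *
s=r.sense();print(s['qpos'],R.from_quat(s['ee_rot']).as_matrix())"
```

```text
time: 1.67
ee_pos: [0.2292, -0.4724, 0.3515]
ee_rot: [0.89, 0.456, -0.0, 0.0]
contact_force: [-1.1, 0.3, 0.1]
grip_width: 0.999
grip_force: 0.0
[-1.25828463e+00  2.57488133e-01  1.13745777e-01  1.42675144e+00
 -2.62352606e-05  9.36750736e-01] [[ 5.84479999e-01  8.11408113e-01  6.80484685e-05]
 [ 8.11408091e-01 -5.84479958e-01 -2.95943604e-04]
 [-2.00358075e-04  2.28188195e-04 -9.99999954e-01]]
```

```bash
cat > plan.py <<'E'
import sys; from h import *
np.set_printoptions(precision=4,suppress=True)
s=r.sense(); M=R.from_quat(s['ee_rot']).as_matrix(); print('t',s['time'],'pos',s['ee_pos'],'z',M[:,2],'x',M[:,0],'q',s['qpos'])
t=np.array(eval(sys.argv[1]),float); print('shift in tool',M.T@(t-s['ee_pos']))
E
python3 -m crank '[[-1,0,0,0,0,0,-7],[-1,0,0,0,0,0,-7],[-1,0,0,0,0,0,-7],[-1,0,0,0,0,0,-7],[-1,0,0,0,0,0,-7],[-1,0,0,0,0,0,-7],[-1,0,0,0,0,0,-7],[-1,0,0,0,0,0,-7]]'>/dev/null
python3 -m crank '[[-1,0,0,0,0,0,-7],[-1,0,0,0,0,0,-7],[-1,0,0,0,0,0,-7],[-1,0,0,0,0,0,-7],[-1,0,0,0,0,0,-7],[-1,0,0,0,0,0,-7],[-1,0,0,0,0,0,-7],[-1,0,0,0,0,0,-7]]'>/dev/null
python3 -m crank '[[-1,0,0,0,0,0,-7],[-1,0,0,0,0,0,-7],[-1,0,0,0,0,0,-7],[-1,0,0,0,0,0,-5.8],[-1,0,0,0,0,0,0]]'
python3 plan.py '[.4475,.226,.25]'
```

```text
time: 3.42
ee_pos: [0.2292, -0.4723, 0.3513]
ee_rot: [-0.113, 0.994, -0.0, -0.0]
contact_force: [0.1, -0.3, 0.1]
grip_width: 0.994
grip_force: 0.0
t 3.4167 pos [ 0.2292 -0.4723  0.3513] z [-0. -0. -1.] x [-0.9746 -0.224   0.    ] q [-1.2583  0.2576  0.1135  1.4267 -0.     -1.4843]
shift in tool [-0.3692  0.6317  0.1013]
```

```bash
python3 -m crank '[[-1,-0.0154,0.0263,0,0,0,0],[-1,-0.0154,0.0263,0,0,0,0],[-1,-0.0154,0.0263,0,0,0,0],[-1,-0.0154,0.0263,0,0,0,0],[-1,-0.0154,0.0263,0,0,0,0],[-1,-0.0154,0.0263,0,0,0,0],[-1,-0.0154,0.0263,0,0,0,0],[-1,-0.0154,0.0263,0,0,0,0]]'>/dev/null
python3 -m crank '[[-1,-0.0154,0.0263,0,0,0,0],[-1,-0.0154,0.0263,0,0,0,0],[-1,-0.0154,0.0263,0,0,0,0],[-1,-0.0154,0.0263,0,0,0,0],[-1,-0.0154,0.0263,0,0,0,0],[-1,-0.0154,0.0263,0,0,0,0],[-1,-0.0154,0.0263,0,0,0,0],[-1,-0.0154,0.0263,0,0,0,0]]'>/dev/null
python3 -m crank '[[-1,-0.0154,0.0263,0.0125,0,0,0],[-1,-0.0154,0.0263,0.0125,0,0,0],[-1,-0.0154,0.0263,0.0125,0,0,0],[-1,-0.0154,0.0263,0.0125,0,0,0],[-1,-0.0154,0.0263,0.0125,0,0,0],[-1,-0.0154,0.0263,0.0125,0,0,0],[-1,-0.0154,0.0263,0.0125,0,0,0],[-1,-0.0154,0.0263,0.0125,0,0,0]]'
python3 -m crank '[[-1,0,0,0,0,0,0],[-1,0,0,0,0,0,0]]'>/dev/null
python3 plan.py '[.4475,.226,.15]'
cat > wl.py <<'E'
import sys; from h import *
np.set_printoptions(precision=4,suppress=True)
c=camera("wrist"); cv2.imwrite(sys.argv[1],c["img"]); print(c["position"])
for a in sys.argv[2:]:
    t,z=a.split("=")
    for o in place_of(c,t)[:2]:
        u,v=o["xy"][0]*640,o["xy"][1]*480; print(t,round(o["conf"],2),int(u),int(v),at_z(c,u,v,float(z)),depth(c,u,v))
E
python3 wl.py pics/w1.png torch_mid=.036 torch_lens=.036 torch_tail=.036 tray=0
```

```text
time: 5.42
ee_pos: [0.4513, 0.2263, 0.2507]
ee_rot: [-0.109, 0.994, 0.0, 0.0]
contact_force: [0.0, 0.2, 0.2]
grip_width: 1.001
grip_force: 0.0
t 5.5833 pos [0.4507 0.2255 0.2503] z [-0.0019 -0.0007 -1.    ] x [-0.9758 -0.2189  0.002 ] q [ 0.3189  0.2422 -0.1686  1.162  -0.0001  0.0982]
shift in tool [0.0028 0.0012 0.1003]
[0.3723 0.2065 0.3918]
torch_mid 0.89 315 208 [0.4526 0.2262 0.036 ] [0.4499 0.2255 0.0481]
torch_mid 0.84 31 177 [ 0.479  -0.0296  0.036 ] [ 0.482  -0.0362  0.026 ]
torch_lens 0.92 94 200 [0.4884 0.029  0.036 ] [0.4945 0.0197 0.0174]
torch_lens 0.56 316 127 [0.384  0.2114 0.036 ] [0.3846 0.2116 0.0194]
torch_tail 0.59 320 271 [0.5106 0.2433 0.036 ] [0.5059 0.2421 0.048 ]
```

View pics/w1.png

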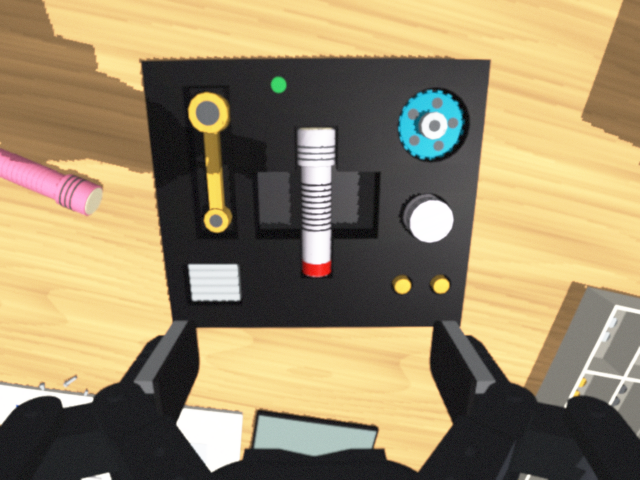

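The wrist picture shows the torch at column 317, rows 127–275, middle at about (315,208). The finger cut-out spans columns 258–380. Open fingers (114 mm) won't fit the 110 mm cut-out, so I'll part-close to about 55 mm and descend.

```bash
python3 -m crank '[[-0.3,0.001,0.001,0.025,0,0,0.4],[-0.3,0,0,0.025,0,0,0],[-0.3,0,0,0.025,0,0,0],[-0.3,0,0,0.025,0,0,0],[-0.3,0,0,0.025,0,0,0],[-0.3,0,0,0.025,0,0,0],[-0.3,0,0,0,0,0,0],[-0.3,0,0,0,0,0,0]]'
python3 plan.py '[.4495,.2262,.018]'; python3 wl.py pics/w2.png torch_mid=.036 torch_lens=.036 torch_tail=.036
```

```text
time: 6.5
ee_pos: [0.4494, 0.2246, 0.1014]
ee_rot: [-0.106, 0.994, -0.0, -0.001]
contact_force: [-0.3, 0.7, 1.0]
grip_width: 0.653
grip_force: 0.0
t 6.5 pos [0.4494 0.2246 0.1014] z [-0.0016 -0.0006 -1.    ] x [-0.9774 -0.2115  0.0017] q [ 0.3179  0.3654 -0.4167  0.7904 -0.0001  0.1048]
shift in tool [-0.0005  0.0016  0.0834]
[0.3708 0.2061 0.2428]
torch_mid 0.98 316 267 [0.4495 0.2247 0.036 ] [0.445  0.2237 0.048 ]
torch_lens 0.88 321 142 [0.3843 0.213  0.036 ] [0.3844 0.213  0.0337]
torch_tail 0.85 319 366 [0.5114 0.24   0.036 ] [0.5034 0.2381 0.0478]
```

View pics/w2.png

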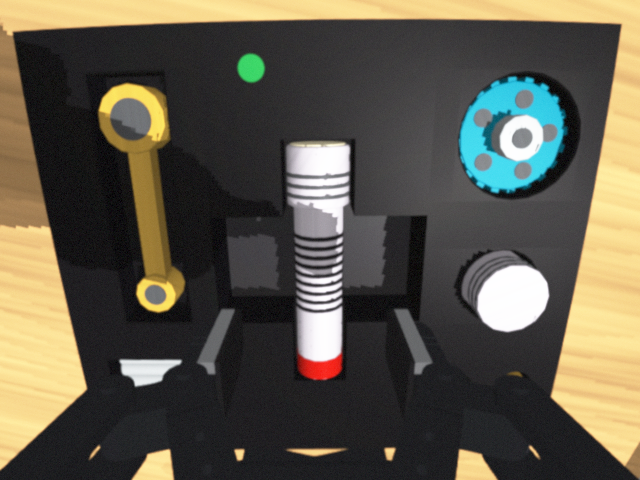

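The torch at column 319 is centred between the fingers (inner edges at columns 230 and 400). I'll finish the descent and grip.

```bash
python3 -m crank '[[-0.3,0,0.001,0.021,0,0,-0.7],[-0.3,0,0,0.021,0,0,0],[-0.3,0,0,0.021,0,0,0],[-0.3,0,0,0.02,0,0,0],[-0.3,0,0,0,0,0,0],[-0.3,0,0,0,0,0,0]]'
python3 plan.py '[.449,.2258,.018]'
python3 -m crank '[[1,0,0,0,0,0,0],[1,0,0,0,0,0,0],[1,0,0,0,0,0,0],[1,0,0,0,0,0,0],[1,0,0,0,0,0,0],[1,0,0,0,0,0,0]]' 60
```

```text
time: 7.2
ee_pos: [0.4497, 0.2264, 0.0188]
ee_rot: [-0.113, 0.994, -0.0, -0.0]
contact_force: [-0.1, -0.1, 0.1]
grip_width: 0.65
grip_force: 0.0
t 7.2 pos [0.4497 0.2264 0.0188] z [-0.0005 -0.0001 -1.    ] x [-0.9744 -0.2246  0.0005] q [ 0.321   0.4794 -0.5049  0.5869  0.      0.0944]
shift in tool [ 0.0009 -0.0004  0.0008]
time: 7.7
ee_pos: [0.451, 0.2267, 0.02]
ee_rot: [-0.113, 0.994, 0.0, 0.001]
contact_force: [-0.4, -0.7, 9.0]
grip_width: 0.286
grip_force: 58.3
```

```bash
python3 -m crank '[[1,0,0,-0.015,0,0,0],[1,0,0,-0.02,0,0,0],[1,0,0,-0.03,0,0,0],[1,0,0,-0.03,0,0,0],[1,0,0,-0.035,0,0,0],[1,0,0,-0.035,0,0,0],[1,0,0,-0.035,0,0,0],[1,0,0,-0.035,0,0,0]]'
python3 -m crank '[[1,0,0,-0.035,0,0,0],[1,0,0,-0.03,0,0,0],[1,0,0,0,0,0,0],[1,0,0,0,0,0,0]]'
python3 plan.py '[.645,-.25,.33]'
python3 - <<'E'
from h import *
for n in ["side","wrist"]:
    c=camera(n); cv2.imwrite(f"pics/l_{n}.png",c["img"])
    for t in ["torch_mid","torch_lens","torch_tail"]:
        for o in place_of(c,t)[:3]:
            u,v=o["xy"][0]*640,o["xy"][1]*480; print(n,t,round(o["conf"],2),int(u),int(v),at_z(c,u,v,.318).round(4),depth(c,u,v).round(4))
E
```

```text
time: 8.37
ee_pos: [0.4494, 0.2263, 0.2561]
ee_rot: [-0.113, 0.994, 0.0, 0.001]
contact_force: [0.3, -0.1, -1.0]
grip_width: 0.283
grip_force: 59.1
time: 8.7
ee_pos: [0.4505, 0.2266, 0.3204]
ee_rot: [-0.113, 0.994, 0.0, 0.002]
contact_force: [0.9, 0.8, -1.5]
grip_width: 0.279
grip_force: 59.3
t 8.7 pos [0.4505 0.2266 0.3204] z [ 0.0041  0.0013 -1.    ] x [-0.9744 -0.2248 -0.0043] q [ 0.3211  0.2142 -0.0223  1.3299 -0.      0.0944]
shift in tool [-0.0824 -0.5082 -0.0094]
side torch_mid 0.91 315 253 [0.27   0.2837 0.318 ] [ 0.4769 -0.0383  0.0242]
side torch_mid 0.8 348 428 [0.1001 0.4965 0.318 ] [0.1854 0.3273 0.0267]
side torch_mid 0.76 241 192 [0.4641 0.2073 0.318 ] [0.4353 0.2387 0.3425]
side torch_lens 0.88 347 392 [0.1206 0.4627 0.318 ] [0.2191 0.2723 0.0307]
side torch_lens 0.7 275 198 [0.4041 0.194  0.318 ] [0.3813 0.2231 0.3402]
side torch_lens 0.64 402 239 [0.1793 0.1917 0.318 ] [ 0.3303 -0.219   0.0065]
side torch_tail 0.93 450 238 [0.1215 0.1547 0.318 ] [ 0.2262 -0.2723  0.0147]
side torch_tail 0.92 349 466 [0.0815 0.5288 0.318 ] [0.1555 0.3788 0.0196]
side torch_tail 0.89 205 185 [0.5325 0.2201 0.318 ] [0.5009 0.2496 0.3416]
wrist torch_mid 0.88 70 165 [0.4061 0.1276 0.318 ] [ 0.4798 -0.0369  0.0251]
wrist torch_lens 0.97 316 158 [0.3855 0.2108 0.318 ] [0.3833 0.2102 0.3388]
wrist torch_lens 0.89 124 185 [0.4092 0.1472 0.318 ] [0.4915 0.0202 0.0172]
wrist torch_tail 0.85 17 144 [0.4028 0.108  0.318 ] [ 0.4698 -0.0979  0.024 ]
```

View pics/l_wrist.png

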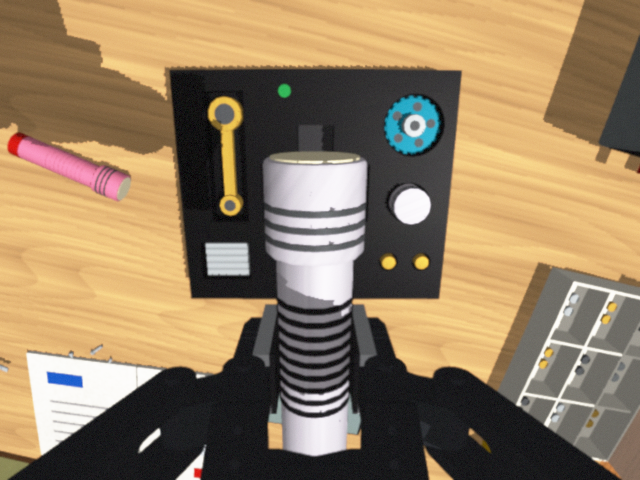

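The torch is held level and clear of the tray: its head is at columns 264–366, rows 155–260, between the fingers. Next I'll compute the turn to the bore axis.

```bash
cat > goal.py <<'E'
import sys; from h import *
np.set_printoptions(precision=4,suppress=True)
C=np.array([float(v) for v in sys.argv[1:4]]); y=np.radians(float(sys.argv[4])); gap=float(sys.argv[5])
s=2**-.5; a=np.array([np.cos(y)*s,np.sin(y)*s,s]); z=np.array([np.cos(y)*s,np.sin(y)*s,-s])
G=np.c_[-a,np.cross(z,-a),z]
tcp=C+a*(gap+.066)+z*.016
st=r.sense(); M=R.from_quat(st['ee_rot']).as_matrix()
print('t',st['time'],'q',st['qpos'],'tcp',st['ee_pos'],'goal',tcp)
print('rotvec deg',np.degrees(R.from_matrix(M.T@G).as_rotvec()),'shift now',M.T@(tcp-st['ee_pos']),'shift after turn',G.T@(tcp-st['ee_pos']))
lens=st['ee_pos']-.016*M[:,2]+.066*M[:,0]; print('lens rel mouth (x,y,z)',np.c_[np.cross(G[:,1],a),G[:,1],a].T@(lens-C),'ang',np.degrees(np.arccos(-M[:,0]@a)),st['contact_force'],st['grip_force'])
E
python3 goal.py .545 -.255 .151 -14 .12
```

```text
t 9.1 q [ 0.321   0.2174 -0.0256  1.3292  0.      0.0944] tcp [0.4494 0.2263 0.3176] goal [ 0.6836 -0.2896  0.2712]
rotvec deg [ 10.5714 -44.2225  25.5862] shift now [-0.1123 -0.5552  0.0463] shift after turn [-0.2161 -0.4438  0.2817]
lens rel mouth (x,y,z) [-0.3187  0.4139 -0.0603] ang 51.01219673367787 [ 0.2998  0.1049 -1.8024] 59.28527534008026
```

```bash
python3 -m crank '[[1,0,0,0,1.32,-5.53,3.2],[1,0,0,0,1.32,-5.53,3.2],[1,0,0,0,1.32,-5.53,3.2],[1,0,0,0,1.32,-5.53,3.2],[1,0,0,0,1.32,-5.53,3.2],[1,0,0,0,1.32,-5.53,3.2],[1,0,0,0,1.32,-5.53,3.2],[1,0,0,0,1.32,-5.53,3.2]]' >/dev/null
python3 -m crank '[[1,0,0,0,0,0,0],[1,0,0,0,0,0,0]]'
python3 goal.py .545 -.255 .151 -14 .12
```

```text
time: 9.93
ee_pos: [0.4484, 0.227, 0.317]
ee_rot: [0.111, 0.918, -0.046, 0.379]
contact_force: [-0.2, 0.2, -0.5]
grip_width: 0.284
grip_force: 59.4
t 9.9333 q [ 0.6905 -0.1286 -0.6889  0.475  -0.6023  0.7602] tcp [0.4484 0.227  0.317 ] goal [ 0.6836 -0.2896  0.2712]
rotvec deg [ 0.1037 -0.1313  0.2236] shift now [-0.2162 -0.4456  0.2808] shift after turn [-0.2173 -0.4443  0.2821]
lens rel mouth (x,y,z) [-0.2822  0.444  -0.0973] ang 0.2592755280182586 [-0.2038  0.1756 -0.4824] 59.36797499656677
```

```bash
python3 -m crank '[[1,-0.027,0,0,0,0,0],[1,-0.027,0,0,0,0,0],[1,-0.027,0,0,0,0,0],[1,-0.027,0,0,0,0,0],[1,-0.027,0,0,0,0,0],[1,-0.027,0,0,0,0,0],[1,-0.027,0,0,0,0,0],[1,-0.027,0,0,0,0,0]]' >/dev/null
python3 -m crank '[[1,0,-0.0278,0.0175,0,0,0],[1,0,-0.0278,0.0175,0,0,0],[1,0,-0.0278,0.0175,0,0,0],[1,0,-0.0278,0.0175,0,0,0],[1,0,-0.0278,0.0175,0,0,0],[1,0,-0.0278,0.0175,0,0,0],[1,0,-0.0278,0.0175,0,0,0],[1,0,-0.0278,0.0175,0,0,0]]'
python3 goal.py .545 -.255 .151 -14 .12
```

```text
time: 11.27
ee_pos: [0.6408, -0.0531, 0.3731]
ee_rot: [0.112, 0.917, -0.046, 0.381]
contact_force: [1.7, 0.3, -2.0]
grip_width: 0.28
grip_force: 59.5
t 11.2667 q [-0.1707 -0.0871 -0.5529  0.3191 -0.0504  0.0523] tcp [ 0.6408 -0.0531  0.3731] goal [ 0.6836 -0.2896  0.2712]
rotvec deg [ 0.0983  0.1004 -0.015 ] shift now [ 0.0024 -0.2194  0.1415] shift after turn [ 0.0022 -0.2191  0.1418]
lens rel mouth (x,y,z) [-0.1417  0.2191  0.1222] ang 0.10149656936042842 [ 1.7148  0.3479 -2.0325] 59.543302059173584
```

```bash
python3 -m crank '[[1,0,-0.0274,0.0177,0,0,0],[1,0,-0.0274,0.0177,0,0,0],[1,0,-0.0274,0.0177,0,0,0],[1,0,-0.0274,0.0177,0,0,0],[1,0,-0.0274,0.0177,0,0,0],[1,0,-0.0274,0.0177,0,0,0],[1,0,-0.0274,0.0177,0,0,0],[1,0,-0.0274,0.0177,0,0,0]]'
python3 -m crank '[[1,0,0,0,0,0,0],[1,0,0,0,0,0,0]]'>/dev/null
python3 goal.py .545 -.255 .151 -14 .12
python3 - <<'E'
from h import *
L=[]
for n in ["scene","side","wrist"]:
    c=camera(n); L.append(c["img"])
    for t,z in [("torch_lens",.236),("torch_tail",.328),("cylinder",.151),("engine",0)]:
        for o in place_of(c,t)[:2]:
            u,v=o["xy"][0]*640,o["xy"][1]*480; print(n,t,round(o["conf"],2),int(u),int(v),at_z(c,u,v,z).round(4),depth(c,u,v).round(4))
cv2.imwrite("pics/a1.png",np.hstack([cv2.resize(L[0][110:310,130:330],(400,400)),cv2.resize(L[1][60:260,250:450],(400,400))]))
cv2.imwrite("pics/a1w.png",L[2])
E
```

```text
time: 11.93
ee_pos: [0.6847, -0.2908, 0.2724]
ee_rot: [0.113, 0.917, -0.046, 0.381]
contact_force: [0.9, 0.9, -2.1]
grip_width: 0.282
grip_force: 59.5
t 12.1 q [-0.6122  0.2023 -0.5189  0.0988  0.2571 -0.2633] tcp [ 0.6841 -0.2906  0.2713] goal [ 0.6836 -0.2896  0.2712]
rotvec deg [ 0.0003 -0.0028 -0.1603] shift now [ 0.0006  0.0009 -0.0004] shift after turn [ 0.0006  0.0009 -0.0004]
lens rel mouth (x,y,z) [ 0.0004 -0.0008  0.1206] ang 0.16033528641580178 [-0.0472 -0.8052 -1.4189] 59.491029381752014
scene torch_lens 0.71 307 213 [ 0.504  -0.0721  0.236 ] [ 0.3276 -0.2148  0.0209]
scene torch_lens 0.64 342 288 [0.6335 0.1073 0.236 ] [0.4964 0.0182 0.0227]
scene torch_tail 0.89 307 184 [ 0.5097 -0.0616  0.328 ] [ 0.2298 -0.2853  0.0268]
scene torch_tail 0.74 527 264 [0.4716 0.3876 0.328 ] [0.1676 0.3758 0.0207]
scene cylinder 0.73 235 222 [ 0.5563 -0.2558  0.151 ] [ 0.5474 -0.2666  0.1378]
scene cylinder 0.7 178 206 [ 0.5945 -0.4201  0.151 ] [ 0.6824 -0.276   0.292 ]
scene engine 0.68 270 247 [ 0.474  -0.2331  0.    ] [ 0.5333 -0.1722  0.0912]
scene engine 0.47 221 269 [ 0.6092 -0.2929  0.    ] [ 0.6255 -0.2696  0.0318]
side torch_lens 0.92 314 124 [ 0.6196 -0.2679  0.236 ] [ 0.6274 -0.2801  0.23  ]
side torch_lens 0.66 299 267 [0.3306 0.2391 0.236 ] [0.4839 0.0224 0.0203]
side torch_tail 0.79 349 467 [0.0783 0.535  0.328 ] [0.1552 0.3791 0.0161]
side torch_tail 0.74 288 79 [ 0.7167 -0.2991  0.328 ] [ 0.7111 -0.2912  0.3311]
side cylinder 0.86 335 161 [ 0.5499 -0.2574  0.151 ] [ 0.5604 -0.2757  0.1403]
side engine 0.88 356 224 [ 0.4679 -0.2266  0.    ] [ 0.4623 -0.2157  0.0083]
wrist torch_lens 0.55 316 158 [ 0.6268 -0.2734  0.236 ] [ 0.6209 -0.272   0.2408]
```

View pics/a1.png

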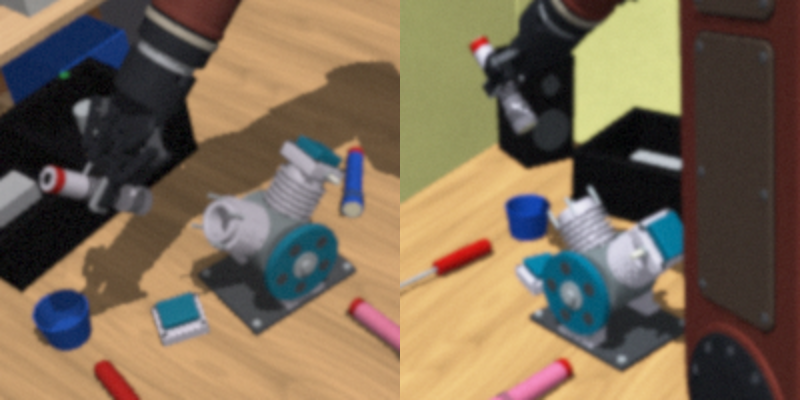

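View pics/a1w.png

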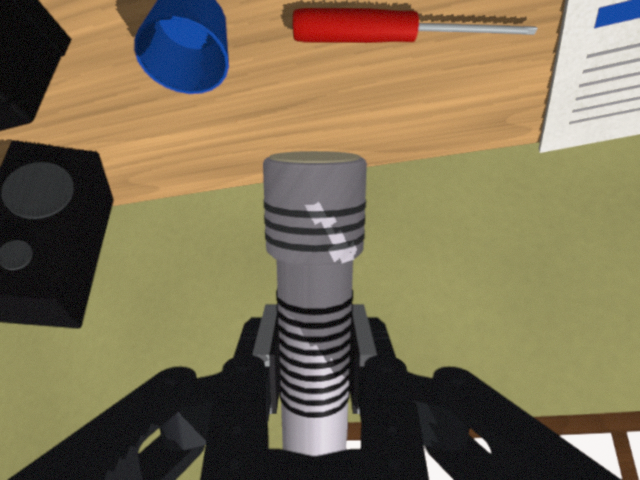

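The torch is aligned about 12 cm out. In the left crop the bore mouth seems a few pixels right of the network's point, so I'll fit the cylinder to the depth cloud and overlay the model.

```bash
cat > ov.py <<'E'
from h import *
from scipy.optimize import least_squares
np.set_printoptions(precision=4,suppress=True)
P=np.load("eng.npy")
def fr(p):
    y=np.radians(p[2]); s=2**-.5; c,n=np.cos(y),np.sin(y)
    return np.array([p[0],p[1],.151]),np.array([c*s,n*s,s]),np.array([-n,c,0]),np.array([c*s,n*s,-s])
def fit(p):
    for _ in range(6):
        C,a,b,x=fr(p); d=P-C; h=d@a; rad=np.hypot(d@b,d@x)
        Q=P[(h>-.045)&(h<-.002)&(rad>.015)&(rad<.045)]
        def f(q):
            C,a,b,x=fr(q); d=Q-C; return np.hypot(d@b,d@x)-.032
        o=least_squares(lambda q:np.r_[f(q),(q[2]+14)*.03],p,loss="soft_l1",f_scale=.003); p=o.x
    C,a,b,x=fr(p); d=P-C; rad=np.hypot(d@b,d@x); h=(d@a)[(rad<.034)&(rad>.019)&((d@a)>-.02)]
    return p,len(Q),np.abs(f(p)).mean(),np.percentile(h,[50,80,90,95,99])
n=3893
A=P
for nm,S in [("both",A),("scene",A[:n]),("side",A[n:])]:
    P=S; print(nm,*fit([.546,-.2535,-14]))
P=A; best=fit([.546,-.2535,-14])[0]
L=[]
for nm,(u0,v0) in [("scene",(190,165)),("side",(290,125))]:
    c=camera(nm); im=cv2.resize(c["img"][v0:v0+100,u0:u0+100],(400,400),interpolation=cv2.INTER_CUBIC)
    for p,col in [((.546,-.2535,-14),(0,0,255)),(best,(0,255,0))]:
        C,a,b,x=fr(p); t=np.linspace(0,2*np.pi,60)[:,None]
        for rr,h in [(.019,0),(.027,0)]:
            W=C+a*h+rr*(np.cos(t)*b+np.sin(t)*x)
            X=(W-np.array(c["position"]))@rot(c)
            q=cv2.projectPoints(X.astype(float),np.zeros(3),np.zeros(3),np.array(c["mtx"],float),np.array([c["k1"],0,0,0.]))[0][:,0]
            cv2.polylines(im,[((q-[u0,v0]+.5)*4).astype(int)],True,col,1)
    L.append(im)
cv2.imwrite("pics/ov.png",np.hstack(L))
E
python3 ov.py
```

```text
both [  0.5478  -0.255  -14.0224] 924 0.004585485034611049 [-0.0069  0.0002  0.0024  0.007   0.012 ]
scene [  0.5439  -0.253  -14.0005] 498 0.004526051803356693 [-0.005   0.0031  0.0048  0.0096  0.0152]
side [  0.5511  -0.2573 -14.01  ] 372 0.0029779145644570834 [-0.0107 -0.0062  0.      0.0023  0.0046]
```

View pics/ov.png

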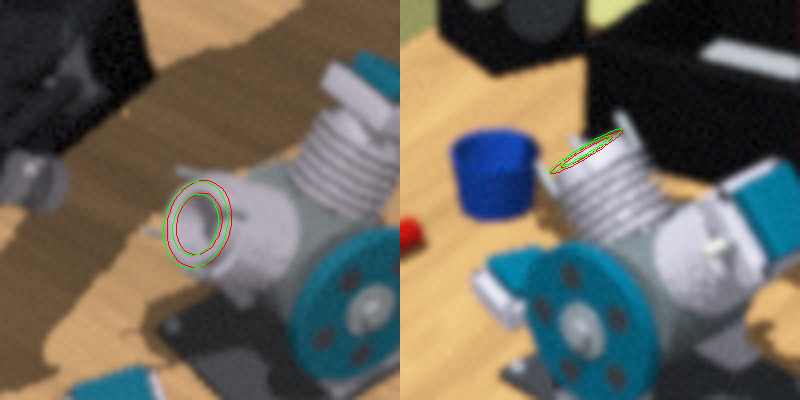

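The projected mouth rings fall on the visible ring at (200,224) in the scene panel, and on the top of the barrel in the side panel. The fit is C ≈ (0.547, -0.2545) with yaw -14°. Now the final approach to a 5 cm gap.

```bash
python3 goal.py .547 -.2545 .151 -14 .052
python3 -m crank '[[1,0.011,0,0,0,0,0],[1,0.011,0,0,0,0,0],[1,0.011,0,0,0,0,0],[1,0.011,0.001,0.001,0,0,0],[1,0.011,0,0,0,0,0],[1,0.011,0,0,0,0,0],[1,0,0,0,0,0,0],[1,0,0,0,0,0,0]]'>/dev/null
python3 -m crank '[[1,0,0,0,0,0,0],[1,0,0,0,0,0,0],[1,0,0,0,0,0,0]]'
python3 goal.py .547 -.2545 .151 -14 .052
```

```text
t 12.95 q [-0.6071  0.199  -0.5229  0.096   0.2546 -0.2611] tcp [ 0.6843 -0.2872  0.272 ] goal [ 0.6389 -0.2774  0.2231]
rotvec deg [ 0.0387  0.0791 -0.0451] shift now [ 0.0674 -0.0015  0.0016] shift after turn [ 0.0674 -0.0015  0.0017]
lens rel mouth (x,y,z) [-0.0016  0.0015  0.1193] ang 0.0910828248697017 [-0.133  -0.9664 -0.6585] 59.49136197566986
time: 13.87
ee_pos: [0.6407, -0.2754, 0.2253]
ee_rot: [0.113, 0.917, -0.046, 0.381]
contact_force: [0.3, -0.7, -1.1]
grip_width: 0.283
grip_force: 59.5
t 13.8667 q [-0.6396  0.1823 -0.6939 -0.0531  0.2769 -0.2858] tcp [ 0.6407 -0.2754  0.2253] goal [ 0.6389 -0.2774  0.2231]
rotvec deg [ 0.0262  0.1442 -0.0233] shift now [ 0.0024 -0.0024  0.0007] shift after turn [ 0.0024 -0.0024  0.0007]
lens rel mouth (x,y,z) [-0.0005  0.0024  0.0544] ang 0.14604282574524483 [ 0.3052 -0.6953 -1.0667] 59.490909576416016
```

```bash
python3 -m crank '[[1,0.002,-0.002,0,0,0,0],[1,0,0,0,0,0,0],[1,0,0,0,0,0,0],[1,0,0,0,0,0,0],[1,0,0,0,0,0,0],[1,0,0,0,0,0,0]]'>/dev/null
python3 goal.py .547 -.2545 .151 -14 .052
python3 - <<'E'
from h import *
L=[]
for n,(u0,v0) in [("scene",(160,150)),("side",(260,80))]:
    c=camera(n); L.append(cv2.resize(c["img"][v0:v0+120,u0:u0+120],(400,400),interpolation=cv2.INTER_CUBIC))
cv2.imwrite("pics/fin.png",np.hstack(L))
E
```

```text
t 14.3667 q [-0.645   0.183  -0.699  -0.0567  0.2804 -0.2898] tcp [ 0.6382 -0.2767  0.2231] goal [ 0.6389 -0.2774  0.2231]
rotvec deg [ 0.0352  0.0812 -0.0493] shift now [-0.0006 -0.0005  0.0006] shift after turn [-0.0006 -0.0005  0.0006]
lens rel mouth (x,y,z) [-0.0005  0.0006  0.0514] ang 0.09500603402662157 [-0.387  -0.2517 -1.4489] 59.492066502571106
```

View pics/fin.png

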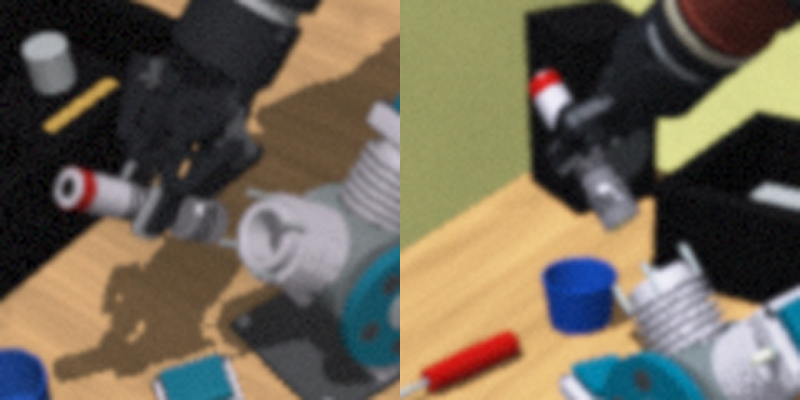

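The torch points at the mouth in both views. By eye its line passes about 4 px above the mouth centre in the scene view and about 1.5 px left of it in the side view. I'll convert that into a shift.

Run:
```python
from h import *
s=r.sense(); M=R.from_quat(s['ee_rot']).as_matrix(); mid=s['ee_pos']-.016*M[:,2]+.001*M[:,0]
A=[];B=[]
for n,(u0,v0),tail,lens,mouth in [("scene",(160,150),(75,188),(215,215),(268,240)),("side",(260,80),(145,75),(222,215),(263,278))]:
    c=camera(n)
    def pj(W):
        q=cv2.projectPoints(((np.atleast_2d(W)-np.array(c["position"]))@rot(c)),np.zeros(3),np.zeros(3),np.array(c["mtx"],float),np.array([c["k1"],0,0,0.]))[0][0,0]
        return (q-[u0,v0])*400/120
    print(n,"pred tail,lens,mouth pt on axis",pj(mid-.065*M[:,0]),pj(mid+.065*M[:,0]),pj(mid+.117*M[:,0]),"seen",tail,lens,mouth)
    p=mid+.117*M[:,0]; J=np.c_[pj(p+.001*M[:,1])-pj(p),pj(p+.001*M[:,2])-pj(p)]
    A.append(J);B.append(np.array(mouth)-pj(p))
print("shift mm tool y,z",np.linalg.lstsq(np.vstack(A),np.hstack(B),rcond=None)[0],A,B)
```

```text
scene pred tail,lens,mouth pt on axis [ 68.39980651 187.37535231] [212.91715617 222.76877249] [263.67748718 235.19501124] seen (75, 188) (215, 215) (268, 240)
side pred tail,lens,mouth pt on axis [137.05790988  74.0875716 ] [220.3450035  217.49553553] [253.75165983 275.05881897] seen (145, 75) (222, 215) (263, 278)
shift mm tool y,z [ 0.31046568 -0.91365049] [array([[ 0.76248166, -0.64780714],
       [ 0.69820374,  1.14309355]]), array([[-0.89377192, -0.66137523],
       [ 0.41852556,  0.52435237]])] [array([4.32251282, 4.80498876]), array([9.24834017, 2.94118103])]
```

The projected torch line meets the seen mouth centre within about 1–6 mm in both views, inside the tolerance. The torch is still, so I'm handing in.

```bash
python3 -c "
from station import r
print(r.sense()['grip_force'],r.sense()['dq']); print(r.sign_off())"
```

```text
59.49154078960419 [ 1.25006700e-03 -4.10088912e-04 -1.50309300e-03 -8.55807649e-04
  4.94812885e-04  5.41756288e-05]
the job is handed in; nothing more can be done
None
```

I handed the job in with the torch held still in line with the open bore: by my measurements the lens is about 5 cm from the mouth and centred to within a few millimetres, and I saw no sign of touching the engine or moving other parts; the verdict was not shown.

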